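Light the cake and nest the empty topping bowls

TASK

The topping bowls are empty: first swing the lamp away from over the large bowl, round its post, and leave its shade hanging over the middle of the cake. Then nest the bowls from the sloping stand, largest first: set the medium bowl flat inside the large one and release it, then set the small one flat inside the medium one. Put the bowls down without letting them fall, leave the large bowl upright on the counter, and do not knock the cake or shift the jar, shaker, muffins or knife around them.

Things in the scene. Friction and masses are not known exactly. Their poses are not given: they have to be found in the camera images.
- large_bowl: Largest of three plain stainless steel bowls, round, standing upright on the counter: rim 190 mm outside diameter, base 160 mm, 75 mm high, straight flaring wall (11 deg from its axis) 3 mm thick, bottom 4 mm thick, about 0.34 kg, loose. Origin: centre of the underside; z: up through the mouth.
- medium_bowl: Medium steel bowl, empty, loose, about 0.18 kg: rim 140 mm outside diameter, base 116 mm, 66 mm high, flaring wall (10.3 deg from its axis) 3 mm thick, bottom 4 mm. At the start it lies flat on the stand, its axis leaning 40 deg, mouth towards the robot. Origin: centre of the underside; z: axis, out through the mouth. The bowls nest loosely, with about 20 mm of sideways play.
- small_bowl: Small steel bowl, empty, loose, about 0.09 kg: rim 84 mm outside diameter, base 66 mm, 60 mm high, straight flaring wall (8.5 deg from its axis) 3 mm thick, bottom 4 mm. At the start it lies on the stand beside the medium bowl, leaning the same way. Origin: centre of the underside; z: its axis, out through the mouth. Seated in the medium bowl, its origin is 4 mm above that one's.
- stand: Fixed sloping stand, 280 mm wide: white sheet-metal plate inclined 40 deg, its low edge (35 mm up) with a 20 mm lip towards the robot, top edge 141 mm up, on a steel rod frame. The cake is on the other side of the lamp. Origin: centre of the footprint on the counter; y along the lip, -x towards the robot, the way the bowls lean; medium bowl at +y, small bowl at -y.
- lamp: Fixed white display lamp: heavy round base 124 mm in diameter, thin post. Origin: centre of the base on the counter; the arm turns about the upright line through it.
- lamp_arm (a joint): Swing arm of the lamp, a level round white bar 16 mm thick with its centre line 300 mm above the counter, reaching 280 mm from the post to the shade. Angle in rad: 0 points along -x to the robot, positive swings the shade towards -y (the robot's right), range -1.7 to 1.7. Stiff joint (about 0.45 N m, some 2 to 3 N pushed near the shade): it stays where it is left.
- lamp_bar (a point): Point on the centre line of the lamp's bar, 190 mm from the post; the bar is free to be pushed or pinched from above for 60 mm on either side of it.
- lamp_shade (a point): Centre of the underside of the lamp's white cone shade, 205 mm above the counter; the shade is 100 mm across there, 77 mm tall, below the bar's end.
- cake: Fixed glass pedestal, 230 mm across, with a round dark chocolate cake, 170 mm in diameter, on it; total height about 160 mm. Origin: centre of the foot on the counter, under the cake's middle. The middle lies within about 30 mm of the shade's circle.
- topping_jar: Bystander: lidded glass jar, 60 mm across, 88 mm high, in front of the lamp post, between the stand and the cake. Origin: centre of the underside.
- sugar_shaker: Bystander: aluminium sugar shaker, 66 mm across, 116 mm high. Origin: centre of the underside.
- muffin_a: Bystander: dark muffin in a red case, 80 mm across, 72 mm high. Origin: centre of the underside.
- muffin_b: Bystander: a second muffin like the first. Origin: centre of the underside.
- palette_knife: Bystander: spatula-like palette knife with a wooden handle, lying flat on the counter. Origin: underside.

How it is judged (in metres and radians):
On the way, in this order (a step that is already met when the one before it is completed fails the run):
1. the lamp's shade hangs over the middle of the cake, at rest (horizontal distance between lamp_shade and cake below 0.06 m and velocity of joint lamp_arm between -0.05 and 0.05 rad/s), for 0.2 s.
2. the medium bowl sits flat on the bottom of the large bowl, released (horizontal distance between medium_bowl and large_bowl below 0.035 m and z of medium_bowl in the frame of large_bowl below 0.01 m and angle between the z axis of medium_bowl and the z axis of large_bowl, either way round below 0.08 rad and angle between medium_bowl's own z axis and vertical below 0.1 rad and contact force between the fingers and medium_bowl below 0.2 N), for 0.2 s.
3. the small bowl sits flat on the bottom of the medium bowl, released (horizontal distance between small_bowl and medium_bowl below 0.035 m and z of small_bowl in the frame of medium_bowl below 0.01 m and angle between the z axis of small_bowl and the z axis of medium_bowl, either way round below 0.08 rad and angle between small_bowl's own z axis and vertical below 0.1 rad and contact force between the fingers and small_bowl below 0.2 N), for 0.2 s.
At the end, for the whole second after the job is handed in: Shade within 60 mm (from above) of the cake's middle; large bowl upright on the counter; medium bowl flat in it and small bowl flat in the medium one (each origin under 10 mm above the one below, axes within 0.08 rad); all released and at rest (horizontal distance between lamp_shade and cake below 0.06 m and horizontal distance between medium_bowl and large_bowl below 0.035 m and z of medium_bowl in the frame of large_bowl below 0.01 m and angle between the z axis of medium_bowl and the z axis of large_bowl, either way round below 0.08 rad and horizontal distance between small_bowl and medium_bowl below 0.035 m and z of small_bowl in the frame of medium_bowl below 0.01 m and angle between the z axis of small_bowl and the z axis of medium_bowl, either way round below 0.08 rad and angle between large_bowl's own z axis and vertical below 0.1 rad and height (world z) of large_bowl between -0.006 and 0.006 m and linear speed of each of large_bowl, medium_bowl, small_bowl below 0.03 m/s); the robot touches nothing.
It fails at once if the medium bowl is let fall (faster than 0.75 m/s, about 30 mm of free fall) out of the fingers (linear speed of medium_bowl above 0.75 m/s and contact force between the fingers and medium_bowl below 0.1 N).
It fails at once if the small bowl is let fall (faster than 0.75 m/s, about 30 mm of free fall) out of the fingers (linear speed of small_bowl above 0.75 m/s and contact force between the fingers and small_bowl below 0.1 N).
It fails at once if the large bowl is tipped by more than 0.5 rad (angle between large_bowl's own z axis and vertical above 0.5 rad).
It fails at once if the robot bumps the cake or its pedestal (over 5 N) (contact force between any of the arm, the fingers and cake above 5 N).
It fails at once if a bystander is shifted by more than 30 mm (distance of any of topping_jar, sugar_shaker, muffin_a, muffin_b, palette_knife from where it was at the start of the episode above 0.03 m).
It also fails if it takes over 72 s, if anything falls off the work surface, if the arm or the gripper's body presses on something with over 40 N, if the wrist force passes 120 N, or if a joint passes its speed limit or range.

ROBOT

A 6-joint arm with a two-finger parallel gripper is mounted at the origin on the work surface. World frame = base frame: x ahead of the robot, y to its left, z up, the work surface at z = 0. Lengths are in m, angles in degrees, forces in N, time in s.
With the tool pointing down it reaches from about 0.4 to 0.825 m from the base axis. Payload 7 kg.
Tool frame: the origin (TCP) lies midway between the tips of the shut fingers; the grasp point (between the pads) lies 19 mm behind it; z points along the fingers, y is the line along which they close (so a half turn about z gives the same grasp; the last joint's range is limited). The gripper opens to 88 mm and grips with 3 to 60 N. Pads are 19 mm wide; open, the fingers measure 130 mm over their backs; the gripper's body (78 mm by 193 mm) begins 47 mm behind the grasp point.
Start: joints at [-59.582, 20.546, 0.682, 0, -70.136, -16.507], TCP at [0.162, -0.655, 0.227] pointing down, gripper open.
Joint ranges: [-176.03, 176.03], [-82.01, 121.73], [-58.28, 71.71], [-173.87, 95.51], [-174.79, -0.11], [-173.66, 173.66]. Speed limits (degrees/s): [136.94, 136.94, 172.46, 180, 180, 180].

INTERFACE

Orientations are given as [roll, pitch, yaw] about the fixed x, y, z axes, in that order (R = Rz(yaw) Ry(pitch) Rx(roll)).
In Python, from plant import ctrl gives the robot as it stands. The module is installed in compiled form; this text tells all that it offers.
- The arm moves only by the tool play_rows, never from a script. Its argument "commands" is a list that holds one entry, the list of rows, each a list of 7 numbers: the turn, a rotation vector about the tool's x, y, z in rad, then the shift along the tool's x, y, z in cm, then the finger opening in cm, from 0 to 8.76. In form: [[[ax, ay, az, x, y, z, grip], ...]]. A call has 1 to 8 rows; each row is the pose to reach, as a shift and turn from the pose commanded when the call began, along the tool's axes at that moment; what a row does not reach only later rows make up. A row lasts 1/12 s, in which the tool goes at most 41.7 mm and 7.16 degrees, less where a joint would pass 70% of its speed; a pose out of reach is approached as far as the arm can. A call with a gripper value outside its range is refused whole. The fingers move at their own pace and stop on an object; the grip force is fixed at half the most. Time passes only in rows, so rows that repeat a pose let the fingers close. It gives the time, the measured TCP pose, the force, the opening and the grip force at its end, in the units of the state.
- ctrl.get_obs(): the state, without advancing time (a new reading comes with each control period).
- ctrl.snapshot(name): name is "scene" or "top" or "wrist"; returns a dict with "color" (384x512x3 uint8, red, green, blue), "camera_matrix" (3x3 intrinsics, pixels), "origin" and "rotation" of the camera in the world; the wrist camera has in their place "hand_eye" (4x4, takes a point from camera to tool coordinates, whose origin is the TCP and whose axes are the flange's). Camera axes: x right, y down, z forward; pixel columns grow to the right and rows downward; lengths in m; the calibration is good to about 2 mm. The wrist camera is an equidistant fisheye: a pixel r from the principal point sees the ray r / f radians off the axis. A picture is of the moment at which its call begins: read the wrist's pose just before it. There is no depth.
- ctrl.close_job(): hands the job in; it is judged then, once.
Trained networks look in a picture, given as the dict that the camera call returned (one of the last four; its "shot" number tells which), for a name from the list of things; names that differ only in an ending like _2 or _b are one class to them, and where a whole thing is asked for, a point or a joint stands for the part that bears it (a point fixed in the world has none). Each returns a list of dicts, best first, with "conf" (0 to 1); they miss things now and then, are a little off and sometimes report something else, mostly with a low value. They report only what shows in the picture. A call takes as long as a camera call.
- ctrl.find_in(picture, name): "bbox" ([left, top, width, height] in pixels, round what is visible of it).
The state is a dict: "clock": time; "joint_pos": joint angles; "qvel": joint speeds; "tau": joint torques, N m; "tool_pos": TCP position; "orientation": TCP orientation; "force": force on the tool from outside, world axes, zero at the start; "moment": the same for the moment, N m; "opening": finger opening in m; "gripper_force": force on a finger pad.
Only numpy, scipy, OpenCV 4.12 (cv2) and the standard library are available. Lean on these libraries where they do the work, as an engineer would, in place of code of your own. Each camera call takes 0.05 s, during which the arm holds its last target. There are 200 camera calls.

## Working session

There is one attempt and no reset: what is moved stays moved. The work goes in short steps, Python scripts to look and compute and a tool call to move; the robot and the scene stay as the last step left them, time stands still between calls to the robot, and variables do not carry over. Pictures are saved under pics/ and viewed, at most 10 in all, crops included, and the job is handed in when it is done.

Besides the shell and the picture viewer there is one more tool, called after "Emit:" by a JSON object that holds its "op" and its "data", one argument or row to a line. play_rows: Moves the arm, as the interface text tells. Its arguments: {"type":"object","properties":{"commands":{"type":"array","items":{"type":"array","items":{"type":"array","items":{"type":"number"}}}}},"required":["commands"]}

```bash
mkdir -p pics; cat > h.py <<'E'
import numpy as np, cv2
from scipy.spatial.transform import Rotation as R
from plant import ctrl
def save(p,n): cv2.imwrite('pics/'+n+'.png',p['color'][:,:,::-1])
def ray(p,u,v):
    K=np.array(p['camera_matrix']); d=np.array([(u-K[0,2])/K[0,0],(v-K[1,2])/K[1,1],1.])
    return np.array(p['origin']),np.array(p['rotation'])@d
def atz(p,u,v,z):
    o,d=ray(p,u,v); return o+d*(z-o[2])/d[2]
def proj(p,X):
    K=np.array(p['camera_matrix']); c=np.array(p['rotation']).T@(np.array(X)-np.array(p['origin'])); q=K@c; return q[:2]/q[2]
E
python3 - <<'E'
from h import *
print(ctrl.get_obs())
for n in ['scene','top']:
    p=ctrl.snapshot(n); save(p,n+'0'); print(n,p['camera_matrix'],p['origin'],p['rotation'])
    for k in ['large_bowl','medium_bowl','small_bowl','stand','lamp','lamp_arm','lamp_shade','cake','topping_jar','sugar_shaker','muffin_a','palette_knife']:
        print(k,[(np.round(d['bbox']).tolist(),round(d['conf'],2)) for d in ctrl.find_in(p,k)[:2]])
E
```

```text
{'clock': 0.0, 'joint_pos': array([-5.95803542e+01,  2.05915776e+01,  6.32523359e-01, -2.03361938e-02,
       -7.01350304e+01, -1.65074256e+01]), 'qvel': array([-0.05217899,  0.01926227,  0.07840649,  0.04204394,  0.04608261,
        0.00702623]), 'tau': array([ 1.03608563e-03, -5.82722104e+01,  2.93054903e+01,  6.99698836e+00,
        7.00484510e-03, -2.01254147e-04]), 'tool_pos': array([ 0.16215317, -0.65472186,  0.2256109 ]), 'orientation': array([ 1.79904361e+02, -8.40658692e-03, -1.66094699e+02]), 'force': array([ 0.39159337, -0.50951922,  0.62774426]), 'moment': array([-0.03723284,  0.00414511,  0.01765143]), 'gripper_force': 0.0, 'opening': 0.08766887657688219}
scene [[401.42399891   0.         260.99711885]
 [  0.         401.42399891 188.37035212]
 [  0.           0.           1.        ]] [ 1.09907429 -0.70968787  1.16926152] [-138.61728794   -0.82280733   37.86892273]
large_bowl [([199.0, 164.0, 52.0, 48.0], 0.87)]
medium_bowl [([194.0, 215.0, 38.0, 41.0], 0.75)]
small_bowl [([162.0, 248.0, 38.0, 31.0], 0.81)]
stand [([166.0, 228.0, 90.0, 84.0], 0.85)]
lamp []
lamp_arm [([
[... 764 characters left out ...]
 197.0, 23.0, 26.0], 0.69)]
stand [([286.0, 171.0, 82.0, 42.0], 0.72)]
lamp [([227.0, 110.0, 45.0, 129.0], 0.76), ([372.0, 220.0, 27.0, 74.0], 0.51)]
lamp_arm [([230.0, 111.0, 31.0, 123.0], 0.82)]
lamp_shade [([229.0, 106.0, 32.0, 131.0], 0.79), ([290.0, 181.0, 44.0, 42.0], 0.6)]
cake [([150.0, 153.0, 67.0, 60.0], 0.58), ([230.0, 109.0, 32.0, 127.0], 0.33)]
topping_jar [([253.0, 170.0, 13.0, 16.0], 0.65), ([290.0, 183.0, 43.0, 40.0], 0.26)]
sugar_shaker [([327.0, 243.0, 25.0, 16.0], 0.63), ([334.0, 197.0, 24.0, 24.0], 0.28)]
muffin_a [([109.0, 214.0, 19.0, 21.0], 0.75), ([152.0, 243.0, 24.0, 19.0], 0.56)]
palette_knife [([369.0, 219.0, 31.0, 77.0], 0.65), ([226.0, 111.0, 47.0, 126.0], 0.56)]
```

View pics/scene0.png

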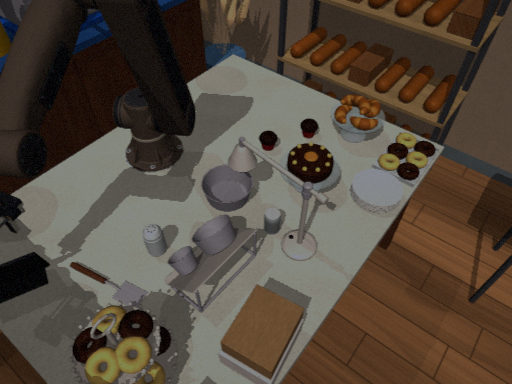

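View pics/top0.png

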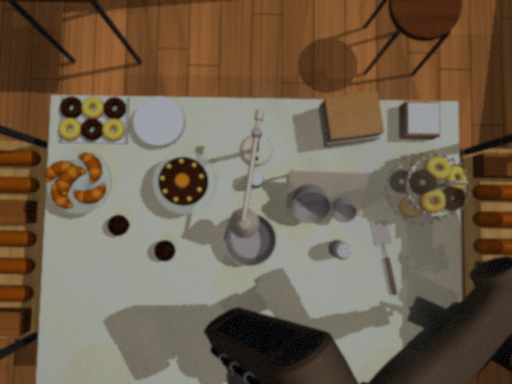

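The scene picture shows the lamp arm running from the post (about 305,190) to the shade (242,158) over the large bowl (227,188). The cake is at (311,163), and the stand carries the medium bowl (214,235) and the small one (182,260). In the top view the cake is at (183,181), the large bowl at (250,238), the medium rim at (311,204) and the small one at (344,209).

```bash
sed -i "s/np.array(p\['rotation'\])/R.from_euler('xyz',p['rotation'],degrees=True).as_matrix()/g" h.py
python3 - <<'E'
from h import *
np.set_printoptions(precision=3,suppress=True)
t=ctrl.snapshot('top'); s=ctrl.snapshot('scene')
for n,u,z in [('cake',(182.5,181),.16),('lampbase',(256.5,150),.015),('bar post',(257,131),.3),('shade apex',(246,215),.285),('large',(250,238),.075),('jar',(256.5,179),.088),('shaker',(340,249),.116),('mufA',(118.5,225),.06),('mufB',(164.5,250),.06),
 ('standTL',(289,171),.141),('standTR',(371,176),.141)]: print(n,atz(t,*u,z))
for n,u,z in [('large',(227,181),.075),('lampbase',(299,245),.015),('jar',(272.5,212),.088),('cake',(311,158),.16),('shaker',(153,232),.116)]: print('scene',n,atz(s,*u,z))
c=np.hstack([cv2.resize(t['color'][150:270,220:380],(800,600),interpolation=3)]);cv2.imwrite('pics/topc.png',c[:,:,::-1])
c=cv2.resize(s['color'][160:310,140:340],(800,600),interpolation=3);cv2.imwrite('pics/scenec.png',c[:,:,::-1])
E
```

```text
cake [0.6   0.239 0.16 ]
lampbase [ 0.738 -0.013  0.015]
bar post [ 0.745 -0.013  0.3  ]
shade apex [0.488 0.016 0.285]
large [0.405 0.006 0.075]
jar [ 0.619 -0.014  0.088]
shaker [ 0.374 -0.311  0.116]
mufA [0.444 0.489 0.06 ]
mufB [0.355 0.318 0.06 ]
standTL [ 0.643 -0.127  0.141]
standTR [ 0.63  -0.412  0.141]
scene large [0.399 0.012 0.075]
scene lampbase [ 0.747 -0.019  0.015]
scene jar [ 0.623 -0.008  0.088]
scene cake [0.616 0.229 0.16 ]
scene shaker [ 0.386 -0.328  0.116]
```

View pics/topc.png

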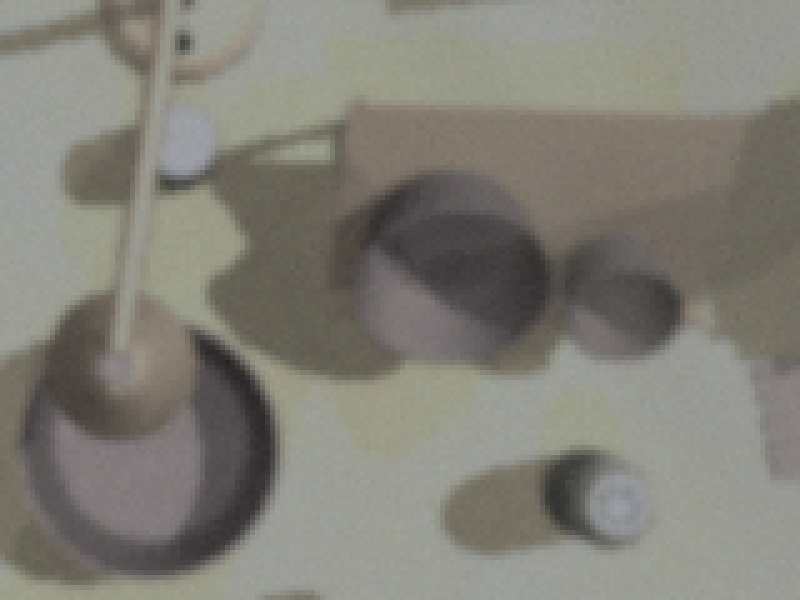

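View pics/scenec.png

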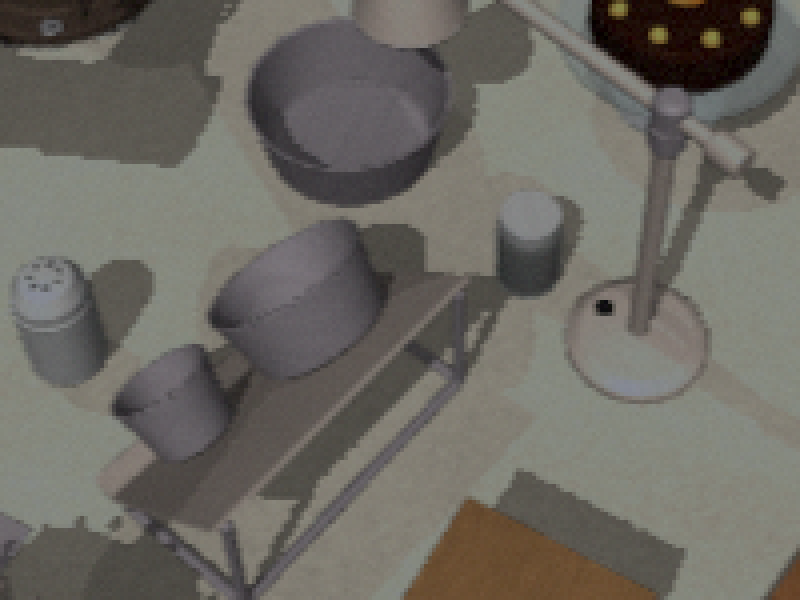

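The top crop shows the medium rim spanning about (291-330, 193-222) in full-image pixels, the small rim (333-357), and the bar's end at (243.4,223.6). The scene crop shows both bowls resting on the plate above the lip. I'll fit the poses to these outlines.

```bash
cat > fit.py <<'E'
from h import *
from scipy.optimize import least_squares
np.set_printoptions(precision=4,suppress=True)
t=ctrl.snapshot('top'); s=ctrl.snapshot('scene')
a=np.linspace(0,2*np.pi,72)
def pts(c,ax,Rr,Rb,h):
    ax=ax/np.linalg.norm(ax); e=np.cross(ax,[1,.3,0]); e/=np.linalg.norm(e); f=np.cross(ax,e)
    ring=np.cos(a)[:,None]*e+np.sin(a)[:,None]*f
    return np.vstack([c+Rb*ring,c+h*ax+Rr*ring])
def bb(p,P): q=np.array([proj(p,x) for x in P]); return np.r_[q.min(0),q.max(0)]
def fit(name,x0,ax,dims,bt,bs,zfix=None):
    def f(x):
        c=np.array(x) if zfix is None else np.r_[x[:2],zfix]
        P=pts(c,ax,*dims); r=np.r_[bb(t,P)-bt,bb(s,P)-bs]; return r[~np.isnan(r)]
    r=least_squares(f,x0 if zfix is None else x0[:2]); print(name,r.x,'res',r.fun)
n=np.nan
yaw=np.radians(-2.6); ax=np.array([-np.sin(np.radians(40))*np.cos(yaw),-np.sin(np.radians(40))*np.sin(yaw),np.cos(np.radians(40))])
fit('large',[.4,.01,0],np.array([0,0,1.]),(.095,.08,.075),np.array([224.4,n,275.6,265]),np.array([201.75,163.75,252.5,211.25]),0.)
fit('medium',[.56,-.2,.07],ax,(.07,.058,.066),np.array([n,183.6,329.6,222]),np.array([192.5,n,n,254.5]))
fit('medium2',[.56,-.2,.07],ax,(.07,.058,.066),np.array([n,183.6,329.6,222]),np.array([192.5,215.5,236,254.5]))
fit('small',[.56,-.3,.07],ax,(.042,.033,.06),np.array([333.2,196.4,356.8,221.6]),np.array([168.25,246.25,198,275]))
for nm,u,z in [('barend',(243.4,223.6),.3),('barmid',(250,177),.3)]: print(nm,atz(t,*u,z))
for nm,u,z in [('post top',(140+665/4,160+105/4),.31),('barend',(140+750/4,160+155/4),.3),('stand TL corner',(140+465/4,160+278/4),.141),('stand TR',(140+215/4,160+528/4),.141)]: print('scene',nm,atz(s,*u,z))
E
python3 fit.py
```

```text
large [0.4031 0.0071] res [-1.0241  0.2262  0.0025 -0.7735  0.0848  0.2929  0.664 ]
medium [ 0.5612 -0.2025  0.0699] res [-0.65   -0.4279  0.2848 -0.5035  0.0642]
medium2 [ 0.5607 -0.2037  0.0655] res [-0.3906 -0.3576  0.4113 -0.7134 -0.8066  0.5311  0.9549]
small [ 0.5397 -0.3312  0.0561] res [-0.7502 -1.0112 -0.3708  0.2128 -1.321  -0.9606  0.1964  1.0835]
barend [0.4617 0.0232 0.3   ]
barmid [0.6031 0.0058 0.3   ]
scene post top [ 0.7407 -0.0169  0.31  ]
scene barend [ 0.8099 -0.0108  0.3   ]
scene stand TL corner [ 0.6483 -0.1301  0.141 ]
scene stand TR [ 0.6439 -0.4042  0.141 ]
```

```bash
cat > g.py <<'E'
from h import *
import sys
def go(pos,rpy=None,Rm=None):
    o=ctrl.get_obs(); R0=R.from_euler('xyz',o['orientation'],degrees=True); R1=R0 if rpy is None and Rm is None else (Rm if Rm is not None else R.from_euler('xyz',rpy,degrees=True))
    r=(R0.inv()*R1).as_rotvec(); d=R0.inv().apply(np.array(pos)-o['tool_pos'])*100
    print('t',round(o['clock'],2),'pos',np.round(o['tool_pos'],4),'rpy',np.round(o['orientation'],1),'j',np.round(o['joint_pos'],0))
    print('row',np.round(r,3).tolist(),np.round(d,2).tolist(),'rows>=',round(max(np.linalg.norm(d)/4.17,np.degrees(np.linalg.norm(r))/7.16),1))
E
python3 -c "
from g import *
go([.554,.011,.39],[180,0,145])"
```

```text
t 1.5 pos [ 0.1623 -0.6552  0.2266] rpy [-180.    -0.  -166.1] j [-60.  21.   1.   0. -70. -17.]
row [-0.0, 0.0, 0.854] [-54.04, 55.25, -16.34] rows>= 18.9
```

Emit:
{"op": "play_rows", "data": {
  "commands": [
    [[0,0,0.3,-18,18.4,-10,6],[0,0,0.85,-54,55.3,-16.3,6],[0,0,0.85,-54,55.3,-16.3,6],[0,0,0.85,-54,55.3,-16.3,6],[0,0,0.85,-54,55.3,-16.3,6],[0,0,0.85,-54,55.3,-16.3,6],[0,0,0.85,-54,55.3,-16.3,6],[0,0,0.85,-54,55.3,-16.3,6]]
  ]
}}

```text
clock: 2.17
tool_pos: [0.3187, -0.3889, 0.2963]
orientation: [180.0, 0.0, 144.8]
force: [0.5, 0.1, -1.1]
opening: 0.06
gripper_force: 0.0
```

```bash
python3 -c "
from g import *
go([.554,.011,.39],[180,0,145])"
```

```text
t 2.17 pos [ 0.3187 -0.3889  0.2963] rpy [180.    0.  144.8] j [-28.   2. -14.   0. -74. -97.]
row [0.0, 0.0, -0.003] [3.82, 46.24, -9.37] rows>= 11.4
```

Emit:
{"op": "play_rows", "data": {
  "commands": [
    [[0,0,0,1,12,-9.4,6],[0,0,0,3.8,46.2,-9.4,6],[0,0,0,3.8,46.2,-9.4,6],[0,0,0,3.8,46.2,-9.4,6],[0,0,0,3.8,46.2,-9.4,6],[0,0,0,3.8,46.2,-9.4,6],[0,0,0,3.8,46.2,-9.4,6],[0,0,0,3.8,46.2,-9.4,6]]
  ]
}}

```text
clock: 2.83
tool_pos: [0.4797, -0.1106, 0.3682]
orientation: [179.9, 0.1, 145.2]
force: [0.5, -1.6, 0.3]
opening: 0.0599
gripper_force: 0.0
```

Emit:
{"op": "play_rows", "data": {
  "commands": [
    [[0,0,0,1.2,15,0,6],[0,0,0,1.2,15,0,6],[0,0,0,1.2,15,0,6],[0,0,0,1.2,15,0,6]]
  ]
}}

```text
clock: 3.17
tool_pos: [0.5563, 0.0207, 0.3669]
orientation: [180.0, -0.0, 145.3]
force: [-0.4, -0.6, -0.6]
opening: 0.0601
gripper_force: 0.0
```

```bash
python3 -c "
from g import *
go([.554,.011,.275])
p=ctrl.snapshot('wrist'); save(p,'w1'); print(p['camera_matrix'],p['hand_eye'])"
```

```text
t 3.17 pos [0.5563 0.0207 0.3669] rpy [180.   -0.  145.3] j [  22.    6.   -1.   -0.  -84. -147.]
row [0.0, 0.0, 0.0] [-0.36, -0.93, 9.19] rows>= 2.2
[[297.31863964   0.         252.05065605]
 [  0.         297.31863964 191.00343838]
 [  0.           0.           1.        ]] [[-6.41246373e-04 -9.65217651e-01 -2.61446889e-01  7.07459421e-02]
 [ 9.99999684e-01 -7.41871212e-04  2.86180562e-04 -1.27405481e-03]
 [-4.70186450e-04 -2.61446623e-01  9.65217821e-01 -1.57391726e-01]
 [ 0.00000000e+00  0.00000000e+00  0.00000000e+00  1.00000000e+00]]
```

View pics/w1.png

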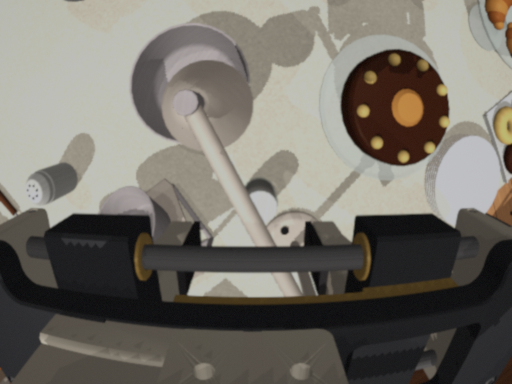

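The wrist view shows the bar from (188,103) to (290,290), passing between the fingers; the cake's middle is at (407,107). I'll check the bar and cake positions with this camera.

```bash
cat >> h.py <<'E'
def wray(p,o,u,v):
    K=np.array(p['camera_matrix']); H=np.array(p['hand_eye']); x,y=u-K[0,2],v-K[1,2]; r=np.hypot(x,y); th=r/K[0,0]
    d=np.array([np.sin(th)*x/r,np.sin(th)*y/r,np.cos(th)]); Rw=R.from_euler('xyz',o['orientation'],degrees=True)
    return Rw.apply(H[:3,3])+o['tool_pos'],Rw.apply(H[:3,:3]@d)
def watz(p,o,u,v,z):
    c,d=wray(p,o,u,v); return c+d*(z-c[2])/d[2]
def wproj(p,o,X):
    K=np.array(p['camera_matrix']); H=np.array(p['hand_eye']); Rw=R.from_euler('xyz',o['orientation'],degrees=True)
    q=Rw.inv().apply(np.atleast_2d(X)-o['tool_pos']); c=(q-H[:3,3])@H[:3,:3]; r=np.hypot(c[:,0],c[:,1]); th=np.arctan2(r,c[:,2])
    return np.c_[K[0,2]+K[0,0]*th*c[:,0]/r,K[1,2]+K[0,0]*th*c[:,1]/r]
E
python3 - <<'E'
from g import *
o=ctrl.get_obs(); p=ctrl.snapshot('wrist')
for n,u,v,z in [('barend',188,103,.305),('bar',225,165,.3),('bar2',287,287,.3),('cake',407,107,.165),('large rim c',190,85,.075),('jar',262,190,.09)]: print(n,watz(p,o,u,v,z).round(3))
E
```

```text
barend [0.466 0.028 0.305]
bar [0.52  0.022 0.3  ]
bar2 [0.639 0.003 0.3  ]
cake [0.6   0.238 0.165]
large rim c [0.41  0.01  0.075]
jar [0.603 0.009 0.09 ]
```

Emit:
{"op": "play_rows", "data": {
  "commands": [
    [[0,0,0,-0.3,-0.7,4,4],[0,0,0,-0.3,-0.7,9.2,4],[0,0,0,-0.3,-0.7,9.2,4],[0,0,0,-0.3,-0.7,9.2,4],[0,0,0,-0.3,-0.7,9.2,4]]
  ]
}}

```text
clock: 3.68
tool_pos: [0.5541, 0.0094, 0.2767]
orientation: [-180.0, 0.1, 145.2]
force: [0.7, -0.4, 1.4]
opening: 0.0406
gripper_force: 0.0
```

```bash
python3 - <<'E'
from g import *
o=ctrl.get_obs(); print(o['tool_pos'],o['force'],o['opening'])
for a in [-.2,-.33,-.46,-.59,-.72,-.85,-.98,-1.11]:
    go([.742-.19*np.cos(a),-.015-.19*np.sin(a),.275])
E
```

```text
[0.55405222 0.00943445 0.27674667] [ 0.67694965 -0.4021069   1.3716845 ] 0.04059426430178514
t 3.68 pos [0.5541 0.0094 0.2767] rpy [-1.800e+02  1.000e-01  1.452e+02] j [  21.    7.  -10.    0.  -72. -146.]
row [0.0, 0.0, 0.0] [0.62, 1.19, 0.17] rows>= 0.3
t 3.68 pos [0.5541 0.0094 0.2767] rpy [-1.800e+02  1.000e-01  1.452e+02] j [  21.    7.  -10.    0.  -72. -146.]
row [0.0, 0.0, 0.0] [1.45, 3.52, 0.17] rows>= 0.9
t 3.68 pos [0.5541 0.0094 0.2767] rpy [-1.800e+02  1.000e-01  1.452e+02] j [  21.    7.  -10.    0.  -72. -146.]
row [0.0, 0.0, 0.0] [1.97, 5.93, 0.17] rows>= 1.5
t 3.68 pos [0.5541 0.0094 0.2767] rpy [-1.800e+02  1.000e-01  1.452e+02] j [  21.    7.  -10.    0.  -72. -146.]
row [0.0, 0.0, 0.0] [2.17, 8.39, 0.17] rows>= 2.1
t 3.68 pos [0.5541 0.0094 0.2767] rpy [-1.800e+02  1.000e-01  1.452e+02] j [  21.    7.  -10.    0.  -72. -146.]
row [0.0, 0.0, 0.0] [2.05, 10.86, 0.17] rows>= 2.6
t 3.68 pos [0.5541 0.0094 0.2767] rpy [-1.800e+02  1.000e-01  1.452e+02] j [  21.    7.  -10.    0.  -72. -146.]
row [0.0, 0.0, 0.0] [1.61, 13.29, 0.17] rows>= 3.2
t 3.68 pos [0.5541 0.0094 0.2767] rpy [-1.800e+02  1.000e-01  1.452e+02] j [  21.    7.  -10.    0.  -72. -146.]
row [0.0, 0.0, 0.0] [0.87, 15.64, 0.17] rows>= 3.8
t 3.68 pos [0.5541 0.0094 0.2767] rpy [-1.800e+02  1.000e-01  1.452e+02] j [  21.    7.  -10.    0.  -72. -146.]
row [0.0, 0.0, 0.0] [-0.18, 17.87, 0.17] rows>= 4.3
```

Emit:
{"op": "play_rows", "data": {
  "commands": [
    [[0,0,0,0.3,0.6,0.15,4],[0,0,0,0.6,1.2,0.15,4],[0,0,0,1.0,2.35,0.15,4],[0,0,0,1.45,3.5,0.15,4],[0,0,0,1.7,4.7,0.15,4],[0,0,0,2.0,5.9,0.15,4],[0,0,0,2.1,7.15,0.15,4],[0,0,0,2.2,8.4,0.15,4]]
  ]
}}

```text
clock: 4.35
tool_pos: [0.5836, 0.0929, 0.2736]
orientation: [-180.0, -0.0, 145.2]
force: [-3.9, -2.5, 1.2]
opening: 0.0399
gripper_force: 1.7
```

Emit:
{"op": "play_rows", "data": {
  "commands": [
    [[0,0,0,-0.05,1.2,0,4],[0,0,0,-0.1,2.45,0,4],[0,0,0,-0.3,3.7,0,4],[0,0,0,-0.55,4.9,0,4],[0,0,0,-0.9,6.1,0,4],[0,0,0,-1.3,7.25,0,4],[0,0,0,-1.8,8.4,0,4],[0,0,0,-2.35,9.5,0,4]]
  ]
}}

```text
clock: 5.02
tool_pos: [0.6576, 0.1574, 0.2732]
orientation: [-180.0, -0.1, 145.2]
force: [-5.0, 0.0, 0.5]
opening: 0.0401
gripper_force: 2.0
```

Emit:
{"op": "play_rows", "data": {
  "commands": [
    [[0,0,0,0,0,0,4],[0,0,0,0,0,0,4],[0,0,0,0,0,0,4]]
  ]
}}

```text
clock: 5.27
tool_pos: [0.6574, 0.1563, 0.2737]
orientation: [180.0, 0.0, 145.2]
force: [-0.5, -0.2, 0.1]
opening: 0.0398
gripper_force: 0.0
```

```bash
python3 - <<'E'
from g import *
o=ctrl.get_obs(); print(o['tool_pos'],o['force'],o['opening'])
t=ctrl.snapshot('top');save(t,'t2'); p=ctrl.snapshot('wrist')
c=np.hstack([cv2.resize(t['color'][100:240,130:300],(400,330)),cv2.resize(p['color'],(400,330))]);cv2.imwrite('pics/c2.png',c[:,:,::-1])
E
```

```text
[0.65742452 0.15628311 0.27373649] [-0.49046653 -0.24302697  0.05920237] 0.039777145947395405
```

View pics/c2.png

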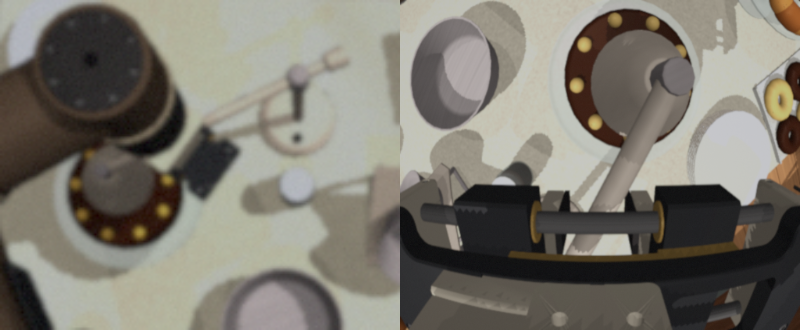

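The shade now hangs over the cake; in the wrist view the bar's end is at about (348,87) in full-image pixels. I'll check the distance.

```bash
python3 - <<'E'
from g import *
o=ctrl.get_obs(); p=ctrl.snapshot('wrist'); e=watz(p,o,348,87,.305); print(e, np.hypot(*(e[:2]-[.603,.238])), np.degrees(np.arctan2(e[1]+.015,.742-e[0])))
go([.657,.156,.40])
E
```

```text
[0.61174508 0.23653146 0.305     ] 0.008867524768079765 62.622736217042785
t 5.42 pos [0.6569 0.1559 0.2743] rpy [179.9   0.  145.2] j [  30.   19.    5.    0.  -76. -155.]
row [0.0, 0.0, 0.0] [-0.01, 0.03, -12.57] rows>= 3.0
```

Emit:
{"op": "play_rows", "data": {
  "commands": [
    [[0,0,0,0,0,-4,4],[0,0,0,0,0,-8,4],[0,0,0,0,0,-12.6,4],[0,0,0,0,0,-12.6,4]]
  ]
}}

```text
clock: 5.75
tool_pos: [0.6586, 0.1554, 0.4096]
orientation: [179.4, 0.5, 145.2]
force: [-0.6, -0.2, 2.1]
opening: 0.0402
gripper_force: 0.0
```

```bash
cat > b.py <<'E'
from g import *
def grasp(c,dims,depth,lean,psi,back,flare_frac=1.0):
    # c base centre; lean deg; returns TCP pos, R for pinch on the far(up-slope) wall
    Rr,Rb,h=dims; f=np.arctan2(Rr-Rb,h); ps=np.radians(psi); L=np.radians(lean)
    hv=np.array([np.cos(ps),np.sin(ps),0]); z=np.array([0,0,1.])
    ax=-np.sin(L)*hv+np.cos(L)*z; u=np.cos(L)*hv+np.sin(L)*z
    P=np.array(c)+(h-depth)*ax+(Rr-depth*np.tan(f)-.0015)*u
    f*=flare_frac; tz=-(np.cos(f)*ax+np.sin(f)*u); ty=-(np.cos(f)*u-np.sin(f)*ax); tx=np.cross(ty,tz)
    return P+(.019-back)*tz, R.from_matrix(np.c_[tx,ty,tz])
MED=(.07,.058,.066); SM=(.042,.033,.06)
E
python3 - <<'E'
from b import *
P,Rm=grasp([.562,-.203,.072],MED,.017,40,-2.6,.10); print(P,Rm.as_euler('xyz',degrees=True))
go([P[0],P[1],.38],[180,0,-92.6])
E
```

```text
[ 0.54050563 -0.20202395  0.22194288] [-150.30484647    0.          -92.6       ]
t 5.75 pos [0.6586 0.1554 0.4096] rpy [179.4   0.5 145.2] j [  30.   17.   19.    0.  -91. -155.]
row [-0.003, 0.015, -2.133] [-10.69, -36.12, 2.7] rows>= 17.1
```

Emit:
{"op": "play_rows", "data": {
  "commands": [
    [[0,0,-2.13,-10.7,-36.1,2.7,5],[0,0,-2.13,-10.7,-36.1,2.7,5],[0,0,-2.13,-10.7,-36.1,2.7,5],[0,0,-2.13,-10.7,-36.1,2.7,5],[0,0,-2.13,-10.7,-36.1,2.7,5],[0,0,-2.13,-10.7,-36.1,2.7,5],[0,0,-2.13,-10.7,-36.1,2.7,5],[0,0,-2.13,-10.7,-36.1,2.7,5]]
  ]
}}

```text
clock: 6.42
tool_pos: [0.5532, -0.1559, 0.3771]
orientation: [-180.0, 0.1, -158.2]
force: [1.1, -0.6, -0.9]
opening: 0.0503
gripper_force: 0.0
```

```bash
python3 - <<'E'
from b import *
P,Rm=grasp([.562,-.203,.072],MED,.017,40,-2.6,.10)
go([P[0],P[1],.33],Rm=Rm)
E
```

```text
t 6.42 pos [ 0.5532 -0.1559  0.3771] rpy [-1.800e+02  1.000e-01 -1.582e+02] j [  4.   8.   3.   0. -85. -72.]
row [0.458, -0.295, -1.118] [2.9, -3.81, 4.71] rows>= 10.0
```

Emit:
{"op": "play_rows", "data": {
  "commands": [
    [[0.46,-0.3,-1.12,2.9,-3.8,4.7,5],[0.46,-0.3,-1.12,2.9,-3.8,4.7,5],[0.46,-0.3,-1.12,2.9,-3.8,4.7,5],[0.46,-0.3,-1.12,2.9,-3.8,4.7,5],[0.46,-0.3,-1.12,2.9,-3.8,4.7,5],[0.46,-0.3,-1.12,2.9,-3.8,4.7,5],[0.46,-0.3,-1.12,2.9,-3.8,4.7,5],[0.46,-0.3,-1.12,2.9,-3.8,4.7,5]]
  ]
}}

```text
clock: 7.08
tool_pos: [0.541, -0.1999, 0.3302]
orientation: [-155.5, 2.8, -105.3]
force: [0.2, 0.5, -0.5]
opening: 0.05
gripper_force: 0.0
```

Emit:
{"op": "play_rows", "data": {
  "commands": [
    [[0.31,-0.03,-0.2,0,0,0,5]]
  ]
}}

```text
clock: 7.17
tool_pos: [0.5433, -0.2003, 0.3318]
orientation: [-149.3, 1.5, -101.6]
force: [1.3, -1.4, 0.2]
opening: 0.05
gripper_force: 0.0
```

```bash
python3 - <<'E'
from b import *
P,Rm=grasp([.562,-.203,.072],MED,.017,40,-2.6,.10)
go(P,Rm=Rm)
E
```

```text
t 7.17 pos [ 0.5433 -0.2003  0.3318] rpy [-149.3    1.5 -101.6] j [  3. -10. -31.  10. -39. -21.]
row [-0.019, -0.056, -0.149] [0.51, 5.81, 9.32] rows>= 2.6
```

Emit:
{"op": "play_rows", "data": {
  "commands": [
    [[-0.02,-0.056,-0.15,0.4,4.7,7.5,5],[-0.02,-0.056,-0.15,0.4,4.7,7.5,5],[-0.02,-0.056,-0.15,0.4,4.7,7.5,5],[-0.02,-0.056,-0.15,0.4,4.7,7.5,5]]
  ]
}}

```text
clock: 7.5
tool_pos: [0.5359, -0.2012, 0.2373]
orientation: [-150.9, 0.2, -93.0]
force: [0.1, -0.6, -0.0]
opening: 0.0501
gripper_force: 0.0
```

```bash
cat > ov.py <<'E'
from b import *
a=np.linspace(0,2*np.pi,60)
def rim(c,dims,lean,psi):
    Rr,Rb,h=dims; ps=np.radians(psi);L=np.radians(lean); hv=np.array([np.cos(ps),np.sin(ps),0]); z=np.array([0,0,1.])
    ax=-np.sin(L)*hv+np.cos(L)*z; u=np.cos(L)*hv+np.sin(L)*z; w=np.array([-np.sin(ps),np.cos(ps),0])
    return np.array(c)+h*ax+Rr*(np.cos(a)[:,None]*u+np.sin(a)[:,None]*w)
def overlay(name,bowls):
    o=ctrl.get_obs(); p=ctrl.snapshot('wrist'); im=cv2.resize(p['color'],(800,600),interpolation=3)
    for b in bowls:
        q=wproj(p,o,rim(*b))*1.5625
        cv2.polylines(im,[q.astype(int)],True,(255,0,0),1)
    cv2.imwrite('pics/'+name+'.png',im[:,:,::-1]); np.savez(name+'.npz',**{k:o[k] for k in('tool_pos','orientation')})
E
python3 - <<'E'
from ov import *
overlay('w3',[([.562,-.203,.072],MED,40,-2.6),([.543,-.331,.057],SM,40,-2.6)])
P,Rm=grasp([.562,-.203,.072],MED,.017,40,-2.6,.10)
go(P,Rm=Rm)
E
```

```text
t 7.55 pos [ 0.5376 -0.2013  0.24  ] rpy [-1.508e+02  1.000e-01 -9.290e+01] j [ -0.  -5. -35.   3. -30.  -5.]
row [0.008, -0.001, -0.006] [0.06, 0.62, 1.72] rows>= 0.4
```

View pics/w3.png

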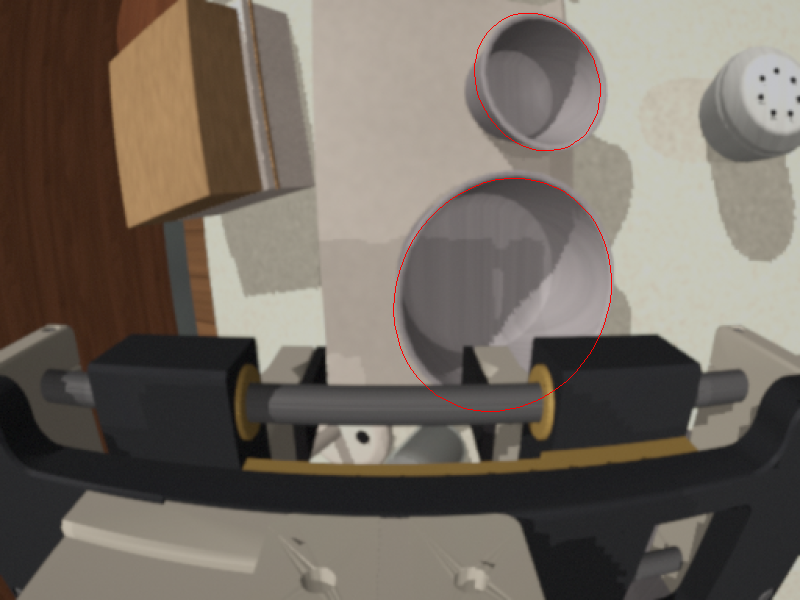

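The overlay of the predicted rims fits both bowls to within about 3 mm (medium rim centred near (503,290), small near (540,82)), and the fingers straddle the medium bowl's up-slope wall. I'll go in and grip.

Emit:
{"op": "play_rows", "data": {
  "commands": [
    [[0,0,0,0.2,0.6,3,5],[0,0,0,0.2,0.6,5.5,5],[0,0,0,0.2,0.6,8,5],[0,0,0,0.2,0.6,10,5],[0,0,0,0.2,0.6,11.2,5],[0,0,0,0.2,0.6,11.2,5],[0,0,0,0.2,0.6,11.2,5]]
  ]
}}

```text
clock: 8.13
tool_pos: [0.5891, -0.2051, 0.1413]
orientation: [-150.6, 0.1, -92.9]
force: [0.8, -0.2, 0.7]
opening: 0.0497
gripper_force: 0.0
```

```bash
python3 - <<'E'
from ov import *
overlay('w4',[([.562,-.204,.072],MED,40,-2.6)])
P,Rm=grasp([.562,-.204,.072],MED,.012,40,-2.6,0)
go(P,Rm=Rm); print(ctrl.get_obs()['force'])
E
```

```text
t 8.18 pos [ 0.589  -0.2052  0.142 ] rpy [-1.505e+02  1.000e-01 -9.290e+01] j [ -1.   7. -39.   4. -15.  -6.]
row [0.004, -0.001, -0.005] [0.01, 0.26, 0.14] rows>= 0.1
[-0.49357446 -0.05340369  0.84328132]
```

Emit:
{"op": "play_rows", "data": {
  "commands": [
    [[0,0,0,0,0,0,3],[0,0,0,0,0,0,1.5],[0,0,0,0,0,0,0.8],[0,0,0,0,0,0,0],[0,0,0,0,0,0,0],[0,0,0,0,0,0,0]]
  ]
}}

```text
clock: 8.68
tool_pos: [0.5881, -0.2052, 0.1405]
orientation: [-150.6, 0.1, -92.9]
force: [-0.0, -0.2, 0.5]
opening: 0.0155
gripper_force: 0.0
```

Emit:
{"op": "play_rows", "data": {
  "commands": [
    [[0,0,0,0,0,0,0],[0,0,0,0,0,0,0],[0,0,0,0,0,0,0],[0,0,0,0,0,0,0]]
  ]
}}

```text
clock: 9.02
tool_pos: [0.5874, -0.2053, 0.1398]
orientation: [-150.7, 0.1, -92.9]
force: [-4.3, 0.2, 1.6]
opening: 0.0026
gripper_force: 29.2
```

Emit:
{"op": "play_rows", "data": {
  "commands": [
    [[0,0,0,0,0,-1,0],[0,0,0,0,0,-3,0],[0,0,0,0,0,-5.5,0],[0,0,0,0,0,-8.5,0],[0,0,0,0,0,-11.5,0],[0,0,0,0,0,-14,0],[0,0,0,0,0,-14,0]]
  ]
}}

```text
clock: 9.6
tool_pos: [0.5197, -0.2022, 0.2686]
orientation: [-150.2, 0.1, -92.9]
force: [0.2, -1.1, -1.6]
opening: 0.003
gripper_force: 29.2
```

```bash
python3 - <<'E'
from ov import *
o=ctrl.get_obs(); print(o['opening'],o['gripper_force'],o['force'])
t=ctrl.snapshot('top'); s=ctrl.snapshot('scene')
for p in (t,s): print([(np.round(d['bbox'],1).tolist(),round(d['conf'],2)) for d in ctrl.find_in(p,'large_bowl')[:2]])
im=np.hstack([cv2.resize(t['color'][190:290,200:300],(400,400),interpolation=3),cv2.resize(s['color'][140:280,160:300],(400,400),interpolation=3)])
for c,col in [((.403,.007),(255,0,0))]:
    r=rim([*c,0],(.095,.08,.075),0,0)
    cv2.polylines(im,[((np.array([proj(t,x) for x in r])-[200,190])*4).astype(int)],True,col,1)
    cv2.polylines(im,[((np.array([proj(s,x) for x in r])-[160,140])*400/140+[400,0]).astype(int)],True,col,1)
cv2.imwrite('pics/c5.png',im[:,:,::-1])
P,Rm=grasp([.391,.007,.12],MED,.012,0,0,0); print(P)
go([.50,-.12,.25],Rm=Rm)
E
```

```text
0.0030453924418680778 29.185194004821824 [ 0.18648589 -1.05321152 -1.63479039]
[([224.8, 212.9, 52.0, 51.3], 0.85)]
[([212.9, 163.1, 39.5, 46.6], 0.76)]
[0.45391936 0.007      0.15530647]
t 9.8 pos [ 0.5191 -0.2019  0.2614] rpy [-1.507e+02  1.000e-01 -9.290e+01] j [ -0.  -8. -35.   2. -34.  -4.]
row [-0.691, -0.006, -0.051] [-8.08, 2.6, -0.12] rows>= 5.5
```

View pics/c5.png

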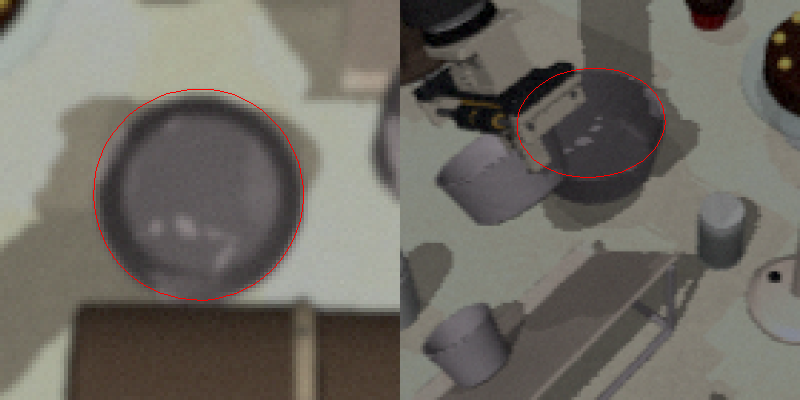

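The red rim at (.403,.007) fits the large bowl in both views (top centre about (200,196), red about (198,195)), and the medium bowl hangs level in the gripper. Now I'll bring it upright and over the large bowl.

Emit:
{"op": "play_rows", "data": {
  "commands": [
    [[-0.1,0,0,-1,0.3,-0.1,0],[-0.2,0,0,-2.3,0.7,-0.1,0],[-0.3,0,-0.02,-3.6,1.2,-0.1,0],[-0.4,0,-0.03,-5,1.6,-0.1,0],[-0.5,0,-0.04,-6.2,2,-0.1,0],[-0.6,0,-0.05,-7.2,2.3,-0.1,0],[-0.69,-0.01,-0.05,-8.1,2.6,-0.1,0],[-0.69,-0.01,-0.05,-8.1,2.6,-0.1,0]]
  ]
}}

```text
clock: 10.47
tool_pos: [0.5021, -0.1183, 0.2463]
orientation: [169.1, 0.2, -90.0]
force: [0.5, -0.3, -2.3]
opening: 0.0027
gripper_force: 29.2
```

```bash
python3 - <<'E'
from ov import *
P,Rm=grasp([.391,.006,.15],MED,.012,0,0,0); print(P)
go(P,Rm=Rm)
E
```

```text
[0.45391936 0.006      0.18530647]
t 10.47 pos [ 0.5021 -0.1183  0.2463] rpy [169.1   0.2 -90. ] j [  7.  12.  -9.  -2. -80.  -7.]
row [0.01, 0.004, 0.002] [-12.41, 3.56, 6.95] rows>= 3.5
```

Emit:
{"op": "play_rows", "data": {
  "commands": [
    [[0,0,0,-2,0.6,1,0],[0,0,0,-5,1.5,2.8,0],[0,0,0,-8,2.3,4.5,0],[0,0,0,-10.5,3,5.9,0],[0.01,0,0,-12.4,3.6,6.9,0],[0.01,0,0,-12.4,3.6,6.9,0],[0.01,0,0,-12.4,3.6,6.9,0]]
  ]
}}

```text
clock: 11.05
tool_pos: [0.4524, 0.0049, 0.1882]
orientation: [170.3, 0.2, -89.9]
force: [1.2, -0.2, -1.7]
opening: 0.0028
gripper_force: 29.3
```

```bash
python3 - <<'E'
from ov import *
overlay('w6',[([.391,.006,.15],MED,0,0),([.403,.006,0],(.095,.08,.075),0,0)])
s=ctrl.snapshot('scene'); c=cv2.resize(s['color'][120:240,150:310],(533,400)); w=cv2.resize(cv2.imread('pics/w6.png')[:,:,::-1],(533,400))
t=ctrl.snapshot('top')
cv2.imwrite('pics/c6.png',cv2.resize(np.hstack([w,c]),(800,300))[:,:,::-1])
P,Rm=grasp([.391,.006,.06],MED,.012,0,0,0); print(P)
go(P,Rm=Rm)
E
```

```text
[0.45391936 0.006      0.09530647]
t 11.2 pos [0.4534 0.0039 0.1893] rpy [170.4   0.2 -90. ] j [ 22.   8. -21.  -4. -70. -20.]
row [-0.012, 0.003, -0.0] [-0.18, -1.62, 9.26] rows>= 2.3
```

View pics/c6.png

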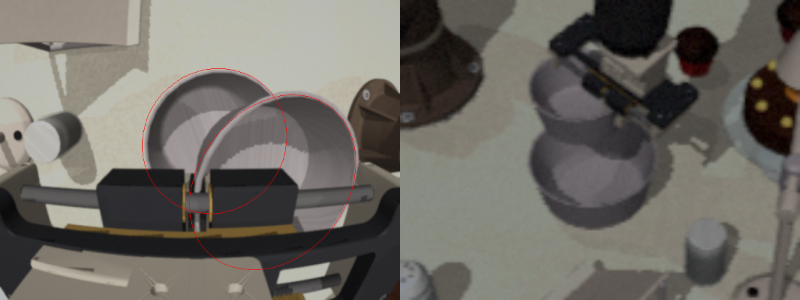

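The wrist view (left half) shows both red outlines fitting the held medium rim and the large rim, and the scene half shows the medium bowl level above the large one. I'll lower it.

Emit:
{"op": "play_rows", "data": {
  "commands": [
    [[0,0,0,-0.2,-0.4,2.4,0],[-0.01,0,0,-0.2,-0.9,4.8,0],[-0.01,0,0,-0.2,-1.3,7.2,0],[-0.01,0,0,-0.2,-1.7,9.6,0],[-0.01,0,0,-0.2,-2.05,11.8,0],[-0.01,0,0,-0.2,-2.3,13.2,0],[-0.01,0,0,-0.2,-2.4,14,0],[-0.01,0,0,-0.2,-2.4,14,0]]
  ]
}}

```text
clock: 11.87
tool_pos: [0.4526, 0.006, 0.046]
orientation: [169.7, 0.1, -90.1]
force: [0.1, -0.5, -2.4]
opening: 0.0028
gripper_force: 29.3
```

```bash
python3 - <<'E'
from ov import *
o=ctrl.get_obs(); print(o['opening'],o['force'])
P,Rm=grasp([.391,.006,.004],MED,.012,0,0,0); print(P)
go(P,Rm=Rm)
E
```

```text
0.002785533393381646 [ 0.14484918 -0.45205255 -2.39367822]
[0.45391936 0.006      0.03930647]
t 11.87 pos [0.4526 0.006  0.046 ] rpy [ 1.697e+02  1.000e-01 -9.010e+01] j [ 22.  18. -30.  -5. -52. -19.]
row [0.001, 0.003, -0.001] [-0.0, -0.25, 0.63] rows>= 0.2
```

Emit:
{"op": "play_rows", "data": {
  "commands": [
    [[0,0,0,0,-0.05,0.2,0],[0,0,0,0,-0.1,0.4,0],[0,0,0,0,-0.1,0.5,0],[0,0,0,0,-0.1,0.5,0],[0,0,0,0,-0.1,0.5,0]]
  ]
}}

```text
clock: 12.28
tool_pos: [0.4537, 0.007, 0.0429]
orientation: [169.9, 0.2, -90.0]
force: [1.0, 0.2, -2.7]
opening: 0.0031
gripper_force: 29.3
```

Emit:
{"op": "play_rows", "data": {
  "commands": [
    [[0,0,0,0,-0.02,0.1,0],[0,0,0,0,-0.04,0.2,0],[0,0,0,0,-0.05,0.3,0],[0,0,0,0,-0.05,0.3,0]]
  ]
}}

```text
clock: 12.62
tool_pos: [0.454, 0.0071, 0.0398]
orientation: [169.9, 0.2, -90.0]
force: [-0.1, 2.2, 4.7]
opening: 0.0031
gripper_force: 29.4
```

Emit:
{"op": "play_rows", "data": {
  "commands": [
    [[0,0,0,0,-0.02,0.1,0],[0,0,0,0,-0.02,0.1,0],[0,0,0,0,-0.02,0.1,0]]
  ]
}}

```text
clock: 12.87
tool_pos: [0.4541, 0.0072, 0.0395]
orientation: [169.9, 0.2, -90.0]
force: [-2.0, 1.9, 13.7]
opening: 0.0031
gripper_force: 29.6
```

Emit:
{"op": "play_rows", "data": {
  "commands": [
    [[0,0,0,0,0,0,0.6],[0,0,0,0,0,0,1.0],[0,0,0,0,0,0,1.4],[0,0,0,0,0,0,1.4],[0,0,0,0,0,0,1.4]]
  ]
}}

```text
clock: 13.28
tool_pos: [0.4531, 0.0068, 0.0381]
orientation: [169.8, 0.2, -90.0]
force: [0.6, -0.8, -0.1]
opening: 0.0141
gripper_force: 0.0
```

```bash
python3 - <<'E'
from ov import *
overlay('w7',[([.391,.006,.004],MED,0,0),([.403,.006,0],(.095,.08,.075),0,0)])
s=ctrl.snapshot('scene'); c=cv2.resize(s['color'][120:240,150:310],(533,400)); w=cv2.resize(cv2.imread('pics/w7.png')[:,:,::-1],(533,400))
cv2.imwrite('pics/c7.png',cv2.resize(np.hstack([w,c]),(800,300))[:,:,::-1])
E
```

```text
(no output)
```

View pics/c7.png

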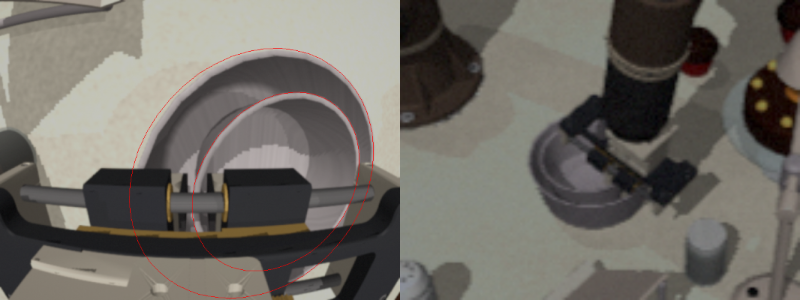

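Both red outlines fit again: the medium bowl is seated in the large one, and the open fingers sit free on either side of its wall. I'll retreat and go to the small bowl, working from numbers now that my ten views are used.

Emit:
{"op": "play_rows", "data": {
  "commands": [
    [[0,0,0,0,0,-2,1.4],[0,0,0,0,0,-5,1.4],[0,0,0,0,0,-9,1.4],[0,0,0,0,0,-13,3],[0,0,0,0,0,-17,3],[0,0,0,0,0,-21,3],[0,0,0,0,0,-21,3]]
  ]
}}

```text
clock: 13.97
tool_pos: [0.4949, 0.0061, 0.2527]
orientation: [170.5, 0.3, -90.0]
force: [1.0, 0.1, 1.0]
opening: 0.0292
gripper_force: 0.0
```

```bash
python3 - <<'E'
from ov import *
t=ctrl.snapshot('top')
for n in ['large_bowl','medium_bowl']: print(n,[(np.round(d['bbox'],1).tolist(),round(d['conf'],2)) for d in ctrl.find_in(t,n)[:2]])
P,Rm=grasp([.541,-.331,.055],SM,.012,40,-2.6,.10); print(P)
go(P,Rm=Rm)
E
```

```text
large_bowl [([222.4, 216.9, 51.3, 49.8], 0.64)]
medium_bowl [([232.4, 225.6, 36.0, 36.6], 0.68)]
[ 0.49755159 -0.32902702  0.18573258]
t 14.12 pos [0.4902 0.0062 0.2449] rpy [169.8   0.2 -90. ] j [ 21.   9. -12.  -4. -79. -20.]
row [0.727, 0.013, 0.044] [33.55, -1.77, 5.55] rows>= 8.2
```

```bash
python3 - <<'E'
from ov import *
o=dict(np.load('w3.npz')); p=ctrl.snapshot('wrist')
print('shaker w3',watz(p,o,775/1.5625,87/1.5625,.116),'small rim low side',[watz(p,o,605/1.5625,85/1.5625,.057+.06*.766-.042*.643)])
t=ctrl.snapshot('top'); s=ctrl.snapshot('scene')
for n,c in (('top',t),('scene',s)):
    for d in ctrl.find_in(c,'sugar_shaker')[:2]:
        b=d['bbox']; print(n,np.round(b,1),round(d['conf'],2))
# predicted bbox for shaker hypotheses
from fit import pts,bb
E
python3 - <<'E' 2>/dev/null | tail -3
import sys; sys.path.insert(0,'.')
from fit import *
for c in [(.374,-.311),(.38,-.32),(.386,-.328)]:
    P=pts(np.array([*c,0.]),np.array([0,0,1.]),.026,.033,.116); print(c,'top',bb(t,P),'scene',bb(s,P))
E
```

```text
shaker w3 [ 0.37195385 -0.32505728  0.116     ] small rim low side [array([ 0.46982164, -0.33060471,  0.075954  ])]
top [327.8 242.7  21.9  17.6] 0.87
top [332.9 196.9  23.6  26.9] 0.32
scene [142.3 229.8  23.8  26.9] 0.69
large [0.4031 0.0071] res [-1.0241  0.2262  0.0025 -0.7735  0.0848  0.2929  0.664 ]
medium [ 0.5612 -0.2025  0.0699] res [-0.65   -0.4279  0.2848 -0.5035  0.0642]
medium2 [ 0.5607 -0.2037  0.0655] res [-0.3906 -0.3576  0.4113 -0.7134 -0.8066  0.5311  0.9549]
small [ 0.5397 -0.3312  0.0561] res [-0.7502 -1.0112 -0.3708  0.2128 -1.321  -0.9606  0.1964  1.0835]
barend [0.4617 0.0232 0.3   ]
barmid [0.6031 0.0058 0.3   ]
scene post top [ 0.7407 -0.0169  0.31  ]
scene barend [ 0.8099 -0.0108  0.3   ]
scene stand TL corner [ 0.6483 -0.1301  0.141 ]
scene stand TR [ 0.6439 -0.4042  0.141 ]
(0.374, -0.311) top [324.3551 237.614  347.4592 256.5878] scene [145.9927 220.1818 170.2784 254.9031]
(0.38, -0.32) top [326.7159 236.0772 350.028  254.901 ] scene [145.1029 222.8556 169.5758 257.6656]
(0.386, -0.328) top [328.8141 234.5369 352.3101 253.2105] scene [144.4454 225.3616 169.0819 260.2535]
```

Emit:
{"op": "play_rows", "data": {
  "commands": [
    [[0.08,0,0,4,-0.2,0,3],[0.73,0.01,0.04,33.5,-1.8,5.5,3],[0.73,0.01,0.04,33.5,-1.8,5.5,3],[0.73,0.01,0.04,33.5,-1.8,5.5,3],[0.73,0.01,0.04,33.5,-1.8,5.5,3],[0.73,0.01,0.04,33.5,-1.8,5.5,3],[0.73,0.01,0.04,33.5,-1.8,5.5,3],[0.73,0.01,0.04,33.5,-1.8,5.5,3]]
  ]
}}

```text
clock: 15.23
tool_pos: [0.4953, -0.3022, 0.1913]
orientation: [-148.3, 0.1, -92.4]
force: [1.1, 0.4, 0.2]
opening: 0.0298
gripper_force: 0.0
```

Emit:
{"op": "play_rows", "data": {
  "commands": [
    [[0,0,0,0,0,0,3]]
  ]
}}

```text
clock: 15.32
tool_pos: [0.4963, -0.308, 0.1905]
orientation: [-148.4, -0.1, -92.6]
force: [1.8, -1.3, 1.7]
opening: 0.0298
gripper_force: 0.0
```

```bash
python3 - <<'E'
from ov import *
P,Rm=grasp([.541,-.331,.055],SM,.012,40,-2.6,.10)
go(P,Rm=Rm)
o=ctrl.get_obs(); p=ctrl.snapshot('wrist'); q=wproj(p,o,rim([.541,-.331,.055],SM,40,-2.6)); print('pred rim bbox',q.min(0),q.max(0))
print([(np.round(d['bbox'],1).tolist(),round(d['conf'],2)) for d in ctrl.find_in(p,'small_bowl')[:2]])
print([(np.round(d['bbox'],1).tolist(),round(d['conf'],2)) for d in ctrl.find_in(p,'sugar_shaker')[:1]])
cv2.imwrite('pics/w8.png',p['color'])
# edge strength along radial normals of predicted rim (rim match score over shifts)
g=cv2.GaussianBlur(cv2.cvtColor(p['color'],cv2.COLOR_RGB2GRAY),(0,0),1); m=np.hypot(cv2.Sobel(g,5,1,0),cv2.Sobel(g,5,0,1))
res=[]
for dx in np.arange(-.008,.0081,.001):
  for dy in np.arange(-.008,.0081,.001):
    q=wproj(p,o,rim([.541+dx,-.331+dy,.055],SM,40,-2.6)); q=q[q[:,1]<205]
    res.append((cv2.remap(m,q[:,0].astype('f').reshape(-1,1),q[:,1].astype('f').reshape(-1,1),1).mean(),round(dx,3),round(dy,3),len(q)))
print(sorted(res)[::-1][:6])
E
```

```text
t 15.32 pos [ 0.4963 -0.308   0.1905] rpy [-1.484e+02 -1.000e-01 -9.260e+01] j [-19.   1. -30. -18. -30.  30.]
row [-0.002, -0.001, 0.001] [2.09, 0.07, 0.52] rows>= 0.5
pred rim bbox [249.60060208 123.21243526] [345.77185464 222.0389877 ]
[([252.6, 121.2, 95.0, 100.8], 0.8)]
[([427.4, 141.2, 78.3, 88.4], 0.8)]
[(np.float32(73.32401), np.float64(-0.002), np.float64(0.002), 42), (np.float32(72.22622), np.float64(-0.001), np.float64(0.002), 42), (np.float32(69.4216), np.float64(0.0), np.float64(0.002), 42), (np.float32(69.25458), np.float64(-0.002), np.float64(0.001), 43), (np.float32(68.9909), np.float64(-0.003), np.float64(0.001), 43), (np.float32(68.46527), np.float64(-0.003), np.float64(0.002), 42)]
```

Emit:
{"op": "play_rows", "data": {
  "commands": [
    [[0,0,0,2,0.1,0.5,3],[0,0,0,2,0.1,3,3],[0,0,0,2,0.1,5.5,3],[0,0,0,2,0.1,8,3],[0,0,0,2,0.1,9.6,3],[0,0,0,2,0.1,10.4,3],[0,0,0,2,0.1,10.4,3],[0,0,0,2,0.1,10.4,3]]
  ]
}}

```text
clock: 16.13
tool_pos: [0.5509, -0.3225, 0.1026]
orientation: [-148.5, 0.1, -92.2]
force: [0.6, -0.4, 0.8]
opening: 0.0301
gripper_force: 0.0
```

```bash
python3 - <<'E'
from ov import *
P,Rm=grasp([.540,-.330,.055],SM,.012,40,-2.6,0)
go(P,Rm=Rm); print(ctrl.get_obs()['force'])
E
```

```text
t 16.13 pos [ 0.5509 -0.3225  0.1026] rpy [-1.485e+02  1.000e-01 -9.220e+01] j [-20.  13. -26. -26. -22.  40.]
row [-0.001, 0.005, 0.005] [0.8, 0.27, 0.08] rows>= 0.2
[ 0.63088254 -0.42265486  0.79634657]
```

Emit:
{"op": "play_rows", "data": {
  "commands": [
    [[0,0,0,0.4,0.1,0,3],[0,0,0,0.7,0.2,0,3],[0,0,0,0.7,0.2,0,2],[0,0,0,0.7,0.2,0,1],[0,0,0,0.7,0.2,0,0.5],[0,0,0,0.7,0.2,0,0],[0,0,0,0.7,0.2,0,0],[0,0,0,0.7,0.2,0,0]]
  ]
}}

```text
clock: 16.8
tool_pos: [0.5484, -0.331, 0.1015]
orientation: [-148.4, 0.1, -92.3]
force: [-2.3, -1.7, 1.6]
opening: 0.0039
gripper_force: 28.0
```

Emit:
{"op": "play_rows", "data": {
  "commands": [
    [[0,0,0,0,0,0,0],[0,0,0,0,0,0,0],[0,0,0,0,0,0,0],[0,0,0,0,0,0,0]]
  ]
}}

```text
clock: 17.13
tool_pos: [0.5485, -0.331, 0.1015]
orientation: [-148.4, 0.1, -92.3]
force: [-3.0, -1.6, 4.0]
opening: 0.0033
gripper_force: 28.0
```

Emit:
{"op": "play_rows", "data": {
  "commands": [
    [[0,0,0,0,0,-1,0],[0,0,0,0,0,-3,0],[0,0,0,0,0,-5.5,0],[0,0,0,0,0,-8.5,0],[0,0,0,0,0,-11.5,0],[0,0,0,0,0,-15,0],[0,0,0,0,0,-15,0]]
  ]
}}

```text
clock: 17.72
tool_pos: [0.4693, -0.3285, 0.2358]
orientation: [-148.1, -0.2, -92.3]
force: [0.9, 0.7, -1.1]
opening: 0.0033
gripper_force: 28.0
```

```bash
python3 - <<'E'
from ov import *
o=ctrl.get_obs(); print(o['opening'],o['gripper_force'],o['force'])
P,Rm=grasp([.384,.006,.15],SM,.012,0,0,0); print(P)
go([.48,-.2,.27],Rm=Rm)
E
```

```text
0.0032808201386328555 27.957695801742375 [ 0.93584662  0.68406366 -1.12013857]
[0.41988153 0.006      0.17921021]
t 17.72 pos [ 0.4693 -0.3285  0.2358] rpy [-148.1   -0.2  -92.3] j [-24.  -2. -26. -19. -38.  34.]
row [-0.706, -0.011, -0.04] [-12.87, -2.29, -2.64] rows>= 5.7
```

Emit:
{"op": "play_rows", "data": {
  "commands": [
    [[-0.09,0,0,-1.5,-0.3,-0.3,0],[-0.2,0,-0.01,-3.5,-0.6,-0.7,0],[-0.3,0,-0.02,-5.5,-1,-1.1,0],[-0.4,0,-0.02,-7.5,-1.3,-1.5,0],[-0.5,-0.01,-0.03,-9.5,-1.7,-1.9,0],[-0.6,-0.01,-0.04,-11.3,-2,-2.3,0],[-0.7,-0.01,-0.04,-12.9,-2.3,-2.6,0],[-0.71,-0.01,-0.04,-12.9,-2.3,-2.6,0]]
  ]
}}

```text
clock: 18.38
tool_pos: [0.4831, -0.1967, 0.2629]
orientation: [170.5, 0.2, -89.9]
force: [1.1, -0.4, -1.6]
opening: 0.0035
gripper_force: 28.3
```

```bash
python3 - <<'E'
from ov import *
P,Rm=grasp([.381,.006,.15],SM,.012,0,0,0); print(P)
go(P,Rm=Rm)
E
```

```text
[0.41688153 0.006      0.17921021]
t 18.38 pos [ 0.4831 -0.1967  0.2629] rpy [170.5   0.2 -89.9] j [ -1.  11.  -9.  -0. -80.   1.]
row [0.018, 0.003, 0.002] [-20.26, 5.1, 9.41] rows>= 5.5
```

Emit:
{"op": "play_rows", "data": {
  "commands": [
    [[0,0,0,-2,0.5,0.9,0],[0,0,0,-5,1.2,2.2,0],[0,0,0,-8.5,2.1,3.9,0],[0,0,0,-12,3,5.5,0],[0.01,0,0,-15,3.8,7,0],[0.02,0,0,-18,4.5,8.4,0],[0.02,0,0,-20.3,5.1,9.4,0],[0.02,0,0,-20.3,5.1,9.4,0]]
  ]
}}

```text
clock: 19.05
tool_pos: [0.4135, 0.0065, 0.1781]
orientation: [171.9, 0.2, -89.9]
force: [-0.1, 0.0, -0.8]
opening: 0.0034
gripper_force: 28.3
```

Emit:
{"op": "play_rows", "data": {
  "commands": [
    [[0,0,0,0,0,0,0],[0,0,0,0,0,0,0],[0,0,0,0,0,0,0]]
  ]
}}

```text
clock: 19.3
tool_pos: [0.4164, 0.0037, 0.1798]
orientation: [172.0, 0.2, -90.1]
force: [0.1, 0.7, -1.1]
opening: 0.0031
gripper_force: 28.3
```

```bash
python3 - <<'E'
from ov import *
P,Rm=grasp([.381,.006,.02],SM,.012,0,0,0); print(P)
go(P,Rm=Rm)
def match(p,o,c,D,vmax=190,off=.016):
  g=cv2.GaussianBlur(cv2.cvtColor(p['color'],cv2.COLOR_RGB2GRAY),(0,0),1); m=np.hypot(cv2.Sobel(g,5,1,0),cv2.Sobel(g,5,0,1)); res=[]
  for dx in np.arange(-off,off+.001,.002):
    for dy in np.arange(-off,off+.001,.002):
      q=wproj(p,o,rim([c[0]+dx,c[1]+dy,c[2]],D,0,0)); q=q[(q[:,1]<vmax)&(q[:,1]>3)].astype('f')
      if len(q)>8: res.append((round(float(cv2.remap(m,q[:,0:1].copy(),q[:,1:2].copy(),1).mean()),1),float(round(dx,3)),float(round(dy,3)),len(q)))
  print(sorted(res)[::-1][:4])
o=ctrl.get_obs(); p=ctrl.snapshot('wrist')
h=o['tool_pos'][2]-P[2]+.02
match(p,o,[.381,.006,h],SM); match(p,o,[.391,.006,.004],MED); match(p,o,[.403,.006,0],(.095,.08,.075))
for n in ['small_bowl','medium_bowl','large_bowl']: print(n,[(np.round(d['bbox'],1).tolist(),round(d['conf'],2)) for d in ctrl.find_in(p,n)[:2]])
for c,D in (([.381,.006,h],SM),([.391,.006,.004],MED),([.403,.006,0],(.095,.08,.075))):
  q=wproj(p,o,rim(c,D,0,0)); print(q.min(0).round(),(q.max(0)-q.min(0)).round())
E
```

```text
[0.41688153 0.006      0.04921021]
t 19.3 pos [0.4164 0.0037 0.1798] rpy [172.    0.2 -90.1] j [ 24.   3. -27.  -4. -67. -23.]
row [-0.01, 0.004, -0.001] [-0.19, -1.85, 12.92] rows>= 3.1
[(96.3, 0.0, -0.004, 11), (90.7, 0.004, -0.002, 10), (87.7, 0.002, -0.004, 11), (86.0, 0.01, -0.006, 13)]
[(137.2, -0.002, 0.004, 29), (132.6, -0.004, 0.002, 29), (127.6, 0.0, 0.004, 28), (126.5, -0.004, 0.004, 29)]
[(136.2, -0.004, 0.004, 28), (134.8, -0.002, 0.004, 28), (124.9, 0.0, 0.004, 28), (122.3, -0.002, 0.006, 28)]
small_bowl [([247.1, 174.1, 153.0, 119.2], 0.98)]
medium_bowl [([187.6, 117.0, 140.8, 104.8], 0.75)]
large_bowl [([149.5, 88.6, 198.3, 128.3], 0.63)]
[245. 182.] [150. 143.]
[187. 116.] [144. 142.]
[146.  87.] [199. 194.]
```

Emit:
{"op": "play_rows", "data": {
  "commands": [
    [[0,0,0,-0.4,-0.3,2.2,0],[-0.01,0,0,-0.4,-0.6,4.4,0],[-0.01,0,0,-0.4,-1,6.8,0],[-0.01,0,0,-0.4,-1.3,9.1,0],[-0.01,0,0,-0.4,-1.6,11.3,0],[-0.01,0,0,-0.4,-1.85,12.8,0],[-0.01,0,0,-0.4,-1.9,13.4,0],[-0.01,0,0,-0.4,-1.9,13.4,0]]
  ]
}}

```text
clock: 20.17
tool_pos: [0.4155, 0.008, 0.043]
orientation: [171.3, 0.1, -90.1]
force: [0.6, 0.0, 0.7]
opening: 0.0034
gripper_force: 28.3
```

```bash
python3 - <<'E'
from ov import *
o=ctrl.get_obs(); print(o['opening'],o['force'])
P,Rm=grasp([.381,.008,.008],SM,.012,0,0,0); print(P)
go(P,Rm=Rm)
E
```

```text
0.003389530935407641 [0.56145059 0.02534054 0.66329458]
[0.41688153 0.008      0.03721021]
t 20.17 pos [0.4155 0.008  0.043 ] rpy [ 1.713e+02  1.000e-01 -9.010e+01] j [ 25.  14. -36.  -5. -48. -21.]
row [0.003, 0.002, -0.001] [0.0, -0.22, 0.55] rows>= 0.1
```

Emit:
{"op": "play_rows", "data": {
  "commands": [
    [[0,0,0,0,-0.05,0.15,0],[0,0,0,0,-0.1,0.3,0],[0,0,0,0,-0.1,0.4,0],[0,0,0,0,-0.1,0.4,0],[0,0,0,0,-0.1,0.4,0]]
  ]
}}

```text
clock: 20.58
tool_pos: [0.417, 0.0088, 0.0405]
orientation: [171.5, 0.2, -90.0]
force: [-0.1, 0.1, -2.0]
opening: 0.0035
gripper_force: 28.3
```

Emit:
{"op": "play_rows", "data": {
  "commands": [
    [[0,0,0,0,-0.02,0.1,0],[0,0,0,0,-0.02,0.1,0],[0,0,0,0,-0.02,0.2,0],[0,0,0,0,-0.02,0.2,0]]
  ]
}}

```text
clock: 20.92
tool_pos: [0.4168, 0.0087, 0.0381]
orientation: [171.5, 0.2, -90.0]
force: [0.0, 0.7, 1.0]
opening: 0.0037
gripper_force: 28.3
```

Emit:
{"op": "play_rows", "data": {
  "commands": [
    [[0,0,0,0,-0.02,0.1,0],[0,0,0,0,-0.02,0.15,0],[0,0,0,0,-0.02,0.15,0],[0,0,0,0,-0.02,0.15,0]]
  ]
}}

```text
clock: 21.25
tool_pos: [0.4172, 0.009, 0.0376]
orientation: [171.5, 0.2, -90.0]
force: [-2.3, 1.8, 14.7]
opening: 0.0038
gripper_force: 28.3
```

Contact on the bottom. I'll release and retreat.

Emit:
{"op": "play_rows", "data": {
  "commands": [
    [[0,0,0,0,0,0,0.6],[0,0,0,0,0,0,1.0],[0,0,0,0,0,0,1.3],[0,0,0,0,0,0,1.3],[0,0,0,0,0,0,1.3]]
  ]
}}

```text
clock: 21.67
tool_pos: [0.4164, 0.0086, 0.0363]
orientation: [171.4, 0.2, -90.0]
force: [-0.3, -0.2, 0.1]
opening: 0.0129
gripper_force: 0.0
```

Emit:
{"op": "play_rows", "data": {
  "commands": [
    [[0,0,0,0,0,-1.5,1.3],[0,0,0,0,0,-4,1.3],[0,0,0,0,0,-7,1.3],[0,0,0,0,0,-11,1.3],[0,0,0,0,0,-14,1.3],[0,0,0,0,0,-14,1.3]]
  ]
}}

```text
clock: 22.17
tool_pos: [0.4414, 0.0087, 0.1806]
orientation: [172.0, 0.3, -90.0]
force: [0.0, 0.8, 0.2]
opening: 0.0129
gripper_force: 0.0
```

```bash
python3 - <<'E'
from ov import *
o=ctrl.get_obs(); print(o['tool_pos'],o['force'],o['opening']); p=ctrl.snapshot('wrist')
g=cv2.GaussianBlur(cv2.cvtColor(p['color'],cv2.COLOR_RGB2GRAY),(0,0),1); m=np.hypot(cv2.Sobel(g,5,1,0),cv2.Sobel(g,5,0,1))
for c,D,n in (([.381,.008,.008],SM,'small_bowl'),([.389,.008,.004],MED,'medium_bowl'),([.401,.008,0],(.095,.08,.075),'large_bowl')):
  res=[]
  for lean in (-8,-4,0,4,8):
   for dx in np.arange(-.012,.013,.002):
    for dy in np.arange(-.012,.013,.002):
      q=wproj(p,o,rim([c[0]+dx,c[1]+dy,c[2]],D,lean,0)); q=q[(q[:,1]<190)&(q[:,1]>3)].astype('f')
      if len(q)>8: res.append((round(float(cv2.remap(m,q[:,0:1].copy(),q[:,1:2].copy(),1).mean()),1),lean,float(round(dx,3)),float(round(dy,3)),len(q)))
  q=wproj(p,o,rim(c,D,0,0))
  print(n,sorted(res)[::-1][:3],np.r_[q.min(0),q.max(0)-q.min(0)].round(),[(np.round(d['bbox'],1).tolist(),round(d['conf'],2)) for d in ctrl.find_in(p,n)[:1]])
E
```

```text
[0.44141462 0.00873859 0.18064204] [0.02309581 0.76948329 0.21021047] 0.012910119631322438
small_bowl [(115.4, 8, 0.008, 0.004, 30), (109.6, 8, 0.01, 0.004, 30), (107.7, 4, 0.006, 0.004, 30)] [254. 142.  83.  84.] [([254.6, 143.7, 82.4, 78.2], 0.98)]
medium_bowl [(154.7, 8, 0.01, 0.002, 30), (144.6, 4, 0.006, 0.002, 30), (137.6, 0, 0.0, 0.002, 30)] [216. 112. 139. 140.] [([212.4, 112.7, 140.4, 133.3], 0.76)]
large_bowl [(162.4, 4, 0.004, 0.002, 30), (150.7, 8, 0.008, 0.002, 30), (142.2, 8, 0.008, 0.0, 30)] [175.  85. 193. 192.] [([173.3, 84.8, 197.7, 191.0], 0.91)]
```

The detected boxes match the nested, flat prediction (small: 255,144 against predicted 254,142, same width). Nothing is touching the robot, so I'll hand in.

Emit:
{"op": "play_rows", "data": {
  "commands": [
    [[0,0,0,0,0,-3,1.3],[0,0,0,0,0,-5,1.3],[0,0,0,0,0,-5,1.3],[0,0,0,0,0,-5,1.3]]
  ]
}}

```text
clock: 22.7
tool_pos: [0.4448, 0.0081, 0.2239]
orientation: [171.4, 0.2, -90.0]
force: [-0.7, -0.1, -0.3]
opening: 0.0129
gripper_force: 0.0
```

```bash
python3 -c "
from plant import ctrl
print(ctrl.close_job())"
```

```text
the job is handed in; nothing more can be done
None
```

I handed the job in at about 23 s with the lamp shade measured about 9 mm from the cake's middle and both bowls set down and released, medium in large and small in medium; the hand-in returned no verdict, and I did not re-check the jar, shaker, muffins or knife at the end.

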